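Stand a drawer front at the sanding station and hold the dust gate open

TASK

Get the small drawer front ready for sanding: take it off its packing block and stand it upright on one of its short ends on the sanding station's green pad, wholly on the pad with a broad face squarely towards the grille, and let go of it. Then pull the yellow handle of the spring-return dust gate on top of the station until its black pointer is level with the red mark, and finish while still holding it steady there, because it snaps shut when released. Leave the other things on the bench where they are.

Things in the scene. Friction and masses are not known exactly. Their poses are not given: they have to be found in the camera images.
- panel: the drawer front: pale plywood slab with a thin dark border line on one face, 100 (x) x 64 (y) x 20 mm (z), about 85 g. Origin at the centre of its lower broad face as it lies at the start, z up through the thickness, x along its length; its short ends are at x = +-50 mm. It starts flat (underside 30 mm above the bench) on the packing block, overhanging it on all sides.
- panel_center (a point): the middle of the drawer front (10 mm above panel's origin along its z)
- block: dark wooden packing block fixed to the bench, 60 (x) x 38 (y) x 30 mm high, under the middle of the drawer front and parallel to it. Origin at the centre of its underside.
- station: the sanding station, a grey steel suction box fixed to the bench, 160 (x) x 180 (y) x 100 mm high. Origin at the centre of the box's underside, z up. The black and silver grille is in its right side (facing the station's -y, at y = -90 mm), with the green pad in front of the grille. On top, at y = +30 mm, is the dust gate between two guide rails 12 mm high; a black hose stub sticks out of the back (+x).
- pad (a point): centre of the top of the green pad, at station x = -20, y = -145 mm, 55 mm from the grille; the pad is 120 mm along station x, 100 mm along station y, its top 12 mm above the bench; same axes as the station. The drawer front must stand on it with its whole foot, its 64 mm width along station x.
- gate (a joint): how far the dust gate is pulled out, in m: 0 shut, up to 0.085; it slides level, straight along the station's -x. A spring pulls it back: about 5 N when shut, rising by 0.9 N per 10 mm.
- gate_handle (a point): grip point of the gate's yellow upright handle, 146 mm above the bench. The handle is a block 16 mm (along station x) x 34 mm (along station y), rising from 109 to 164 mm above the bench, so this point is 18 mm below its top; clear all round above 120 mm. It moves with the gate; when shut it is 50 mm in front (-x) and 30 mm left (+y) of the station's origin. Same axes as the station.
- gate_pointer (a point): tip of the gate's black pointer, which reaches sideways (+y) over the rail, 117 mm above the bench; moves with the gate. Same axes as the station. When shut it is at station x = +30 mm, y = +72 mm.
- mark (a joint): where the red mark is set, in m: the gate is at the mark when gate equals this value (30 to 65 mm).
- mark_tip (a point): top edge of the red mark, a 5 x 16 x 15 mm tab on the white scale beside the gate at station y = +82 mm; this point is on its pointer side at y = +72 mm. The pointer is at the mark when both have the same station x. Same axes as the station.
- glue: bystander: a white glue bottle with a red cap and blue label, 60 mm across, 150 mm tall; origin at its underside. Not to be disturbed.
- muffs: bystander: yellow ear defenders with a black band, 190 mm wide, 80 mm high; origin at its underside. Not to be disturbed.
- driver: bystander: a screwdriver lying down; origin at its underside. Not to be disturbed.
- tape: bystander: a blue roll of tape lying flat, 90 mm across, 24 mm high; origin at its underside. Not to be disturbed.
- dowels: bystander: a small open wooden tray with dowels, 130 x 100 x 50 mm; origin at its underside. Not to be disturbed.
- sandblock: bystander: a cork sanding block, 100 x 60 x 35 mm; origin at its underside. Not to be disturbed.
There are look-alikes about, which are no part of the job. There is more than one size of the panel; the job needs the middle-sized.

How it is judged:
By the outcome, as a careful person would: the job done as asked, in the order asked, and still so for the second after the job is handed in, while the arm keeps its last pose, push and grip.
It also fails if it takes over 46 s, if anything falls off the work surface, if the arm or the gripper's body presses on something with over 40 N, if the wrist force passes 120 N, or if a joint passes its speed limit or range.

ROBOT

A 6-joint arm with a two-finger parallel gripper is mounted at the origin on the work surface. World frame = base frame: x ahead of the robot, y to its left, z up, the work surface at z = 0. Lengths are in mm, angles in rad, forces in N, time in s.
With the tool pointing down it reaches from about 275 to 850 mm from the base axis. Payload 5.2 kg.
Tool frame: the origin (TCP) lies at the very end of the fingers, on their centre line; the grasp point (between the pads) lies 19 mm behind it; z points along the fingers, y is the direction in which the jaws open and shut (so a half turn about z gives the same grasp; the last joint's range is limited). The gripper opens to 85 mm and grips with 20 to 120 N. Pads are 22 mm wide; open, the fingers measure 114 mm over their backs; the gripper's body (76 mm by 85 mm) begins 54 mm behind the grasp point. The pads swing forward as they close: fully open they stand 13 mm farther back than shut.
Start: joints at [0.986, 0.259, 1.535, -0, 1.348, -0.203], TCP at [204.904, 510.411, 231.31] pointing down, gripper open.
Joint ranges: [-3.14, 3.14], [-0.91, 2.08], [0.19, 2.58], [-1.22, 4.36], [0.22, 2.71], [-3.12, 3.12]. Speed limits (rad/s): [2.57, 2.57, 3.14, 3.14, 3.14, 3.14].

INTERFACE

Orientations are given as a unit quaternion [x, y, z, w].
In Python, from plant import status, get_image, robot gives the robot as it stands. The module is installed in compiled form; this text tells all that it offers.
- The arm moves only by the tool servo_tool, never from a script. Its arguments are lists of equal length, an entry for each row: "travel": the shift along the tool's x, y, z in mm, a list of three; "roll": the turn about the tool's z in degrees; "hand": the opening, from 0 (shut) to 1 (fully open). In form: {"travel": [[dx, dy, dz], ...], "roll": [roll, ...], "hand": [hand, ...]}. A call has 1 to 12 rows; each row shifts and turns the pose as measured when the row begins, along the tool's axes as they then stand; what a row does not reach is not made up. A row lasts 1/8 s, in which the tool goes at most 62.5 mm and 10.7 degrees, less where a joint would pass 70% of its speed; a pose out of reach is approached as far as the arm can. A call is refused whole if a number of a shift passes 62.5 or a number of a turn 10.7, either way. A call with a gripper value outside its range is refused whole. The fingers move at their own pace and stop on an object; "grip_force" is the grip in N (left out, the last holds). Time passes only in rows, so rows that do not move let the fingers close. It gives the time, the measured TCP pose, the force and the opening at its end, in the units of the state.
- status.get_state(): the state, without advancing time (a new reading comes with each control period).
- get_image(name): name is "scene" or "top" or "wrist"; returns a dict with "color" (420x560x3 uint8, red, green, blue), "K" (3x3 intrinsics, pixels), "R" (3x3) and "t" (3): a world point X has camera coordinates R X + t; the wrist camera has in their place "mount" (4x4, takes a point from camera to tool coordinates, whose origin is the TCP and whose axes are the flange's). Camera axes: x right, y down, z forward; pixel columns grow to the right and rows downward; lengths in mm; the calibration is good to about 2 mm. A picture is of the moment at which its call begins: read the wrist's pose just before it. There is no depth.
- robot.job_done(): hands the job in, once; it reports no verdict.
The state is a dict: "clock": time; "joint_positions": joint angles; "qd": joint speeds; "joint_torque": joint torques, N m; "eef_pos": TCP position; "orientation": TCP orientation; "contact_force": force on the tool from outside, world axes, zero at the start; "torque": the same for the moment, N m; "finger_gap": finger opening in mm.
Only numpy, scipy, OpenCV 4.12 (cv2) and the standard library are available. Lean on these libraries where they do the work, as an engineer would, in place of code of your own. Each camera call takes 0.05 s, during which the arm holds its last target. There are 200 camera calls.

## Working session

There is one attempt and no reset: what is moved stays moved. The work goes in short steps, Python scripts to look and compute and a tool call to move; the robot and the scene stay as the last step left them, time stands still between calls to the robot, and variables do not carry over. Pictures are saved under pics/ and viewed, about 8 in all and at most 12, crops included, and the job is handed in when it is done.

Besides the shell and the picture viewer there is one more tool, called after "Call:" in YAML: its name, and indented under it one key for each argument. servo_tool: Moves the arm, as the interface text tells. Its arguments: {"type":"object","properties":{"travel":{"type":"array"},"roll":{"type":"array"},"hand":{"type":"array"},"grip_force":{"type":"number"}},"required":["travel","roll","hand"]}

```bash
mkdir -p pics; ls; python3 - <<'E'
from plant import status,get_image
import cv2,numpy as np,pickle
print(status.get_state())
d={}
for n in ("scene","top","wrist"):
    i=get_image(n); d[n]=i
    cv2.imwrite(f"pics/{n}0.png",i["color"][...,::-1])
    print(n,{k:np.round(v,4).tolist() for k,v in i.items() if k!="color"})
pickle.dump(d,open("img0.pkl","wb"))
E
```

```text
pics
{'clock': 0.0, 'joint_positions': array([ 9.86198426e-01,  2.59375605e-01,  1.53609525e+00, -3.93825189e-05,
        1.34803628e+00, -2.02791344e-01]), 'qd': array([ 9.00126062e-04,  1.08806775e-03,  2.19438892e-05, -6.36522907e-05,
       -2.98868575e-04,  1.15038502e-03]), 'joint_torque': array([ 8.74364559e-04, -4.46019638e+01, -2.90584767e+01, -3.77055412e-04,
        1.11472729e-02, -5.18569345e-05]), 'eef_pos': array([204.60653267, 509.93487323, 230.4522899 ]), 'orientation': array([ 1.89741465e-01,  9.81833621e-01, -8.91378750e-04, -3.49470153e-04]), 'contact_force': array([-0.33710526,  0.16043891, -0.39952483]), 'torque': array([ 0.01419789, -0.03470373,  0.00669048]), 'finger_gap': 85.71796869089741}
scene {'K': [[508.209, 0.0, 283.2887], [0.0, 508.209, 217.2907], [0.0, 0.0, 1.0]], 'R': [[0.622, 0.7827, 0.0193], [0.5976, -0.4586, -0.6577], [-0.5059, 0.4207, -0.7531]], 't': [-284.5234, -245.4328, 1634.0213]}
top {'K': [[513.7237, 0.0, 280.791], [0.0, 513.7237, 201.6297], [0.0, 0.0, 1.0]], 'R': [[0.0058, -0.9998, 0.0183], [-0.9819, -0.0092, -0.1894], [0.1896, -0.0169, -0.9817]], 't': [-47.0976, 495.5549, 1477.8655]}
wrist {'K': [[332.5844, 0.0, 277.3705], [0.0, 332.5844, 210.8166], [0.0, 0.0, 1.0]], 'mount': [[0.0002, -0.9654, -0.2609, 66.3289], [1.0, -0.0001, 0.0015, 0.5092], [-0.0014, -0.2609, 0.9654, -142.1169], [0.0, 0.0, 0.0, 1.0]]}
```

View pics/scene0.png

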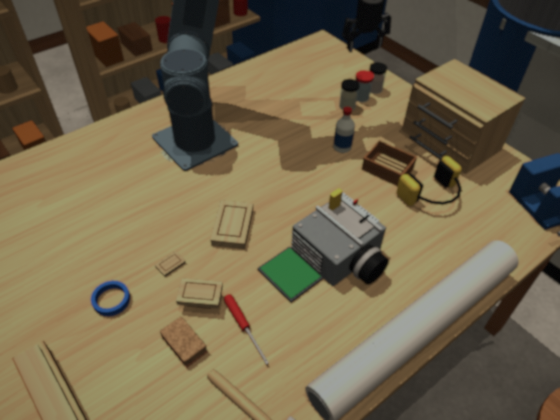

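View pics/top0.png

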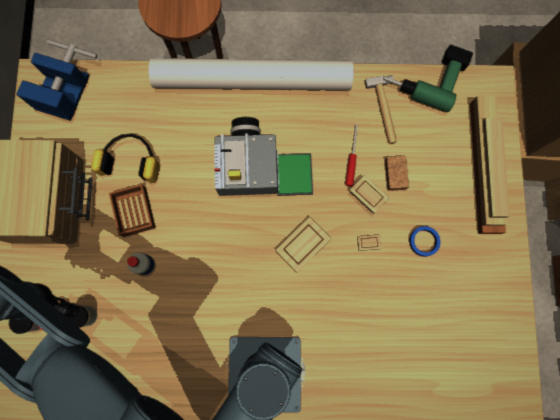

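The target panel is at about (368,193) in the top view and (200,293) in the scene view. The large look-alike is at (303,243) and the small one at (370,242) in the top view. The station is at (245,163) with its pad at (295,174). Next I'll look at enlarged crops.

```bash
python3 - <<'E'
import cv2,numpy as np,pickle
d=pickle.load(open("img0.pkl","rb"))
def crop(n,x,y,w,h,W,H): return cv2.resize(d[n]["color"][y:y+h,x:x+w],(W,H),interpolation=cv2.INTER_CUBIC)
# tiles 400x300
a=crop("top",338,165,60,45,400,300); b=crop("scene",160,260,80,60,400,300)
c=crop("top",204,115,120,90,400,300); e=crop("scene",255,180,140,105,400,300)
m=np.vstack([np.hstack([a,b]),np.hstack([c,e])])
m=np.clip(m.astype(float)*1.5,0,255).astype(np.uint8)
cv2.imwrite("pics/crops.png",m[...,::-1])
E
```

```text
(no output)
```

View pics/crops.png

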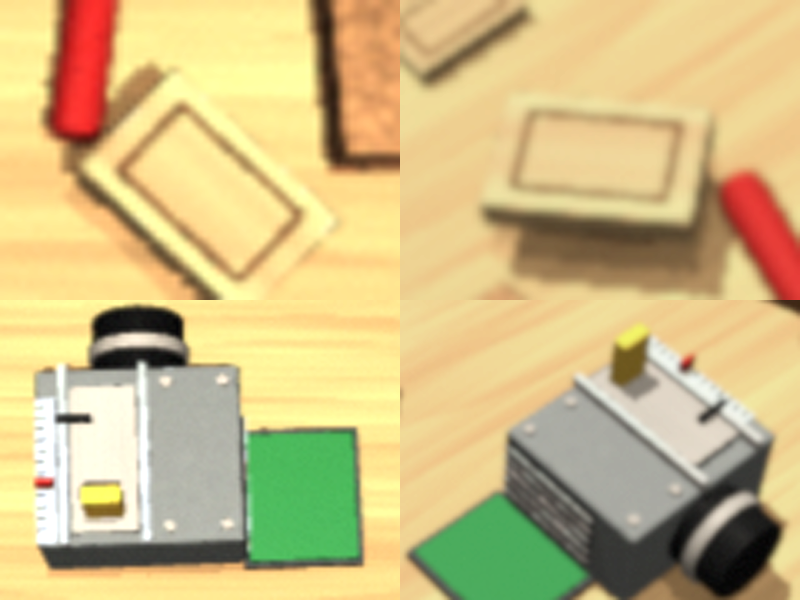

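```bash
cat > h.py <<'E'
import cv2,numpy as np
def cast(im,px,z):
    px=np.atleast_2d(px).astype(float); R,t,K=map(np.asarray,(im["R"],im["t"],im["K"]))
    c=-R.T@t; r=np.c_[px,np.ones(len(px))]@np.linalg.inv(K).T@R
    return c+r*((z-c[2])/r[:,2])[:,None]
def wristpose(im,p,q):
    from scipy.spatial.transform import Rotation as Ro
    T=np.eye(4);T[:3,:3]=Ro.from_quat(q).as_matrix();T[:3,3]=p
    T=np.linalg.inv(T@np.asarray(im["mount"])); im["R"]=T[:3,:3];im["t"]=T[:3,3];return im
def rect(mask):
    c=max(cv2.findContours(mask.astype(np.uint8),cv2.RETR_EXTERNAL,cv2.CHAIN_APPROX_NONE)[0],key=cv2.contourArea)
    return c[:,0,:]
E
python3 - <<'E'
import pickle;from h import *
d=pickle.load(open("img0.pkl","rb"));T=d["top"];S=d["scene"]
p=np.array([[183,104],[300,214],[240,277],[120,170]])/6.667+[338,165]-.5
w=cast(T,p,50);print("panel top",w.round(1).tolist(),w.mean(0).round(1))
def ang(a,b):v=b-a;return np.degrees(np.arctan2(v[1],v[0])),np.hypot(*v[:2])
print([ang(w[i],w[(i+1)%4]) for i in range(4)])
p=np.array([[532-400,110],[683-400,125],[670-400,199],[514-400,188]])/5+[160,260]-.5
w=cast(S,p,50);print("panel scene",w.round(1).tolist(),w.mean(0).round(1))
print([ang(w[i],w[(i+1)%4]) for i in range(4)])
for n,I in(("top",T),("scene",S)):
    h=cv2.cvtColor(I["color"],cv2.COLOR_RGB2HSV)
    m=cv2.inRange(h,(50,120,50),(80,255,255))
    if n=="top": m[:,330:]=0
    else: m[:230]=0
    c=rect(m); W=cast(I,c,12)[:,:2].astype(np.float32);print(n,"pad",cv2.minAreaRect(W))
    w=cast(I,c,12)
    m=cv2.inRange(h,(22,150,60),(35,255,255)); 
    k=cv2.connectedComponentsWithStats(m)
    print([(s.tolist(),cc.round(1).tolist()) for s,cc in zip(k[2],k[3]) if s[4]>12])
p=np.array([[36,72],[240,67],[245,243],[40,245]])/3.333+[204,115]-.5
w=cast(T,p,100);print("box",w.round(1).tolist(),w.mean(0).round(1));print([ang(w[i],w[(i+1)%4]) for i in range(4)])
p=np.array([[44,182],[36,182],[52,182],[91,119],[57,119]])/3.333+[204,115]-.5
print("mark",cast(T,p,117).round(1).tolist())
p=np.array([[82,187],[121,187],[121,208],[82,208]])/3.333+[204,115]-.5
print("handle top",cast(T,p,164).round(1).tolist())
E
```

```text
panel top [[563.6, -295.3, 50.0], [513.6, -346.6, 50.0], [484.7, -318.8, 50.0], [532.9, -266.2, 50.0]] [ 523.7 -306.7   50. ]
[(np.float64(-134.3075463188788), np.float64(71.58080193732694)), (np.float64(136.17373943971552), np.float64(40.069967132713835)), (np.float64(47.44382081778362), np.float64(71.34897117691895)), (np.float64(-43.49155044985672), np.float64(42.25343167417672))]
panel scene [[479.8, -317.7, 50.0], [531.2, -265.3, 50.0], [562.0, -292.9, 50.0], [512.3, -347.2, 50.0]] [ 521.3 -305.8   50. ]
[(np.float64(45.5594649383986), np.float64(73.43027281813373)), (np.float64(-41.93090362383409), np.float64(41.31403445406951)), (np.float64(-132.4563153729608), np.float64(73.6329649668074)), (np.float64(137.71631097426976), np.float64(43.85496416522243))]
top pad ((591.7011108398438, -86.57294464111328), (117.14075469970703, 97.8290023803711), 0.6370074152946472)
[([0, 0, 560, 420, 234804], [279.7, 209.6]), ([91, 149, 11, 22, 163], [96.1, 159.5]), ([143, 158, 12, 20, 170], [148.2, 167.3]), ([229, 171, 11, 6, 63], [234.1, 173.5])]
scene pad ((590.7609252929688, -83.535217285156
[... 182 characters left out ...]
408.5, 188.0]), ([451, 179, 4, 6, 14], [452.2, 181.8]), ([331, 191, 10, 17, 92], [334.9, 198.9])]
box [[679.6, 153.6, 100.0], [686.4, -25.7, 100.0], [527.5, -31.3, 100.0], [523.9, 145.5, 100.0]] [604.3  60.5 100. ]
[(np.float64(-87.85127816316042), np.float64(179.4964072519231)), (np.float64(-177.99620339484608), np.float64(158.99753349822973)), (np.float64(91.13912382455239), np.float64(176.80330876594678)), (np.float64(3.000798860174553), np.float64(155.89900789969332))]
mark [[575.6, 141.8, 117.0], [575.5, 148.6, 117.0], [575.7, 134.9, 117.0], [632.2, 102.9, 117.0], [631.9, 132.2, 117.0]]
handle top [[559.5, 104.9, 164.0], [559.8, 72.6, 164.0], [541.9, 72.2, 164.0], [541.6, 104.5, 164.0]]
```

The crops show:
- **Panel:** border corners at tile pixels (183,104), (300,214), (240,277) and (120,170).
- **Station:** yellow handle near (100,500), red mark at (44,482) and black pointer at (75,419).

The two views agree to about 2 mm:

| Item | Position (mm) | Direction |
|---|---|---|
| Panel centre | (522.5, -306) | 46.3° |
| Pad centre | (591, -85) | station yaw ≈ 2° |

The tool stays vertical, so this is how I'll stand the panel up:
1. Grip it across its width, 13 mm off centre.
2. Tip it over the station's top edge, turning it in the pads.
3. Lower it onto the pad.

```bash
cat > plan.py <<'E'
import numpy as np,sys
from plant import status
def state():
    s=status.get_state();x,y=s["orientation"][:2]; return s,np.degrees(2*np.arctan2(y,x))-90
# yaw = world direction of tool y (deg); tool x = yaw+90 ; tool z down
def plan(p,yaw,n):
    s,y0=state();d=np.asarray(p,float)-s["eef_pos"];dy=(yaw-y0+180)%360-180
    T=[];r=[]
    for i in range(n):
        a=np.radians(y0+dy*i/n+90);v=d/n
        X=np.array([np.cos(a),np.sin(a)]);Y=np.array([np.sin(a),-np.cos(a)])
        T.append([round(float(X@v[:2]),1),round(float(Y@v[:2]),1),round(float(-v[2]),1)]);r.append(round(-dy/n,2))
    print("clock",round(s["clock"],2),"pos",s["eef_pos"].round(1),"yaw",round(y0,2),"F",s["contact_force"].round(1),"gap",round(s["finger_gap"],1));print(T);print(r)
if __name__=="__main__":
    a=[float(v) for v in sys.argv[1:]];plan(a[:3],a[3],int(a[4]))
E
python3 plan.py 470 -235 230 -43.7 12; python3 -c "
import pickle;from h import *
T=pickle.load(open('img0.pkl','rb'))['top']
p=np.array([[335,165],[312,0],[75,135],[100,135]])/6.667+[338,165]-.5
print('cork corner/driver',cast(T,p,35).round(1).tolist())"
```

```text
clock 0.15 pos [204.7 510.1 230.7] yaw 68.13 F [-0.2  0.1 -0.1] gap 85.5
[[-43.7, -49.4, 0.1], [-51.1, -41.7, 0.1], [-57.1, -32.8, 0.1], [-61.7, -23.2, 0.1], [-64.6, -12.9, 0.1], [-65.9, -2.2, 0.1], [-65.4, 8.5, 0.1], [-63.1, 18.9, 0.1], [-59.2, 28.9, 0.1], [-53.8, 38.1, 0.1], [-46.9, 46.3, 0.1], [-38.8, 53.3, 0.1]]
[np.float64(9.32), np.float64(9.32), np.float64(9.32), np.float64(9.32), np.float64(9.32), np.float64(9.32), np.float64(9.32), np.float64(9.32), np.float64(9.32), np.float64(9.32), np.float64(9.32), np.float64(9.32)]
cork corner/driver [[539.5, -366.5, 35.0], [616.6, -358.5, 35.0], [552.2, -248.6, 35.0], [552.4, -260.0, 35.0]]
```

Call:
servo_tool:
  travel:
    - [-40,-45,0]
    - [-46,-38,0]
    - [-52,-30,0]
    - [-56,-21,0]
    - [-58,-12,0]
    - [-59,-2,0]
    - [-59,8,0]
    - [-57,17,0]
    - [-53,26,0]
    - [-48,34,0]
    - [-42,42,0]
    - [-35,48,0]
  roll: [9.3,9.3,9.3,9.3,9.3,9.3,9.3,9.3,9.3,9.3,9.3,9.3]
  hand: [0.9,0.9,0.9,0.9,0.9,0.9,0.9,0.9,0.9,0.9,0.9,0.9]

```text
clock: 1.65
eef_pos: [432.2, -184.9, 230.6]
orientation: [0.93, 0.369, 0.002, 0.001]
contact_force: [1.0, 0.2, 1.0]
finger_gap: 76.8
```

```bash
python3 plan.py 510 -305 170 -43.7 4
```

```text
clock 1.65 pos [ 432.2 -184.9  230.6] yaw -46.72 F [1.  0.2 1. ] gap 76.8
[[-6.4, 35.2, 15.2], [-6.9, 35.1, 15.2], [-7.3, 35.0, 15.2], [-7.8, 34.9, 15.2]]
[np.float64(-0.76), np.float64(-0.76), np.float64(-0.76), np.float64(-0.76)]
```

Call:
servo_tool:
  travel:
    - [-6,36,15]
    - [-7,36,15]
    - [-7,36,15]
    - [-8,34,15]
    - [0,0,0]
  roll: [-0.8,-0.8,-0.8,-0.8,0]
  hand: [0.9,0.9,0.9,0.9,0.9]

```text
clock: 2.28
eef_pos: [513.2, -315.5, 167.1]
orientation: [0.92, 0.391, 0.001, 0.001]
contact_force: [-0.2, 0.8, -0.1]
finger_gap: 76.7
```

```bash
python3 - <<'E'
from plan import *;from plant import get_image;from h import *;import pickle
plan([531.5,-296.6,21],-43.7,4)
s=status.get_state();i=wristpose(get_image("wrist"),s["eef_pos"],s["orientation"]);pickle.dump(i,open("w1.pkl","wb"))
cv2.imwrite("pics/w1.png",cv2.resize(i["color"],None,fx=1.4,fy=1.4)[...,::-1])
E
```

```text
clock 2.27 pos [ 513.2 -315.5  167.1] yaw -43.94 F [-0.2  0.8 -0.1] gap 76.7
[[6.6, 0.0, 36.5], [6.6, 0.0, 36.5], [6.6, 0.0, 36.5], [6.6, 0.0, 36.5]]
[np.float64(-0.06), np.float64(-0.06), np.float64(-0.06), np.float64(-0.06)]
```

View pics/w1.png

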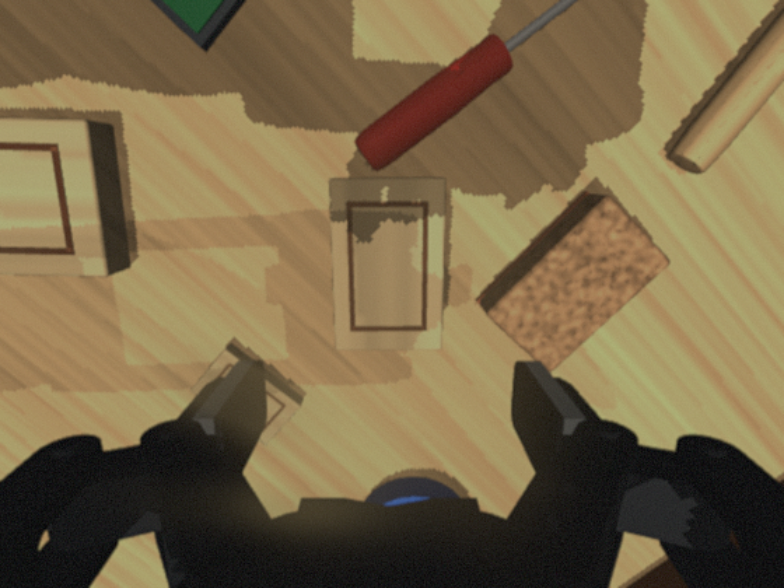

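The wrist view shows the panel square to the tool. Its outer corners are at (330,178), (447,178), (442,349) and (337,349), and the cork's near corner is at (480,298).

```bash
python3 - <<'E'
from h import *;import pickle
from plan import *
i=pickle.load(open("w1.pkl","rb"))
for p in ([[330,178],[447,178],[442,349],[337,349]],[[347,203],[427,203],[426,329],[350,328]]):
    w=cast(i,(np.array(p)+.5)/1.4-.5,50);e=(w[0]+w[1]-w[2]-w[3])[:2]/2;c=w.mean(0)
    print(c.round(1),"len",np.hypot(*e).round(1),"wid",np.hypot(*(w[1]-w[0])[:2]).round(1),"ang",np.degrees(np.arctan2(e[1],e[0])).round(2))
print("cork corner",cast(i,np.array([[480,298],[548,370]])/1.4,35).round(1))
E
```

```text
[ 522.2 -306.1   50. ] len 98.6 wid 63.2 ang 46.42
[ 521.5 -305.6   50. ] len 72.5 wid 43.8 ang 46.5
cork corner [[ 547.1 -360.7   35. ]
 [ 547.  -426.7   35. ]]
```

Call:
servo_tool:
  travel:
    - [13,0,30]
    - [11.5,0,45]
    - [2,0,40]
    - [0,0,20]
  roll: [-0.3,0,0,0]
  hand: [0.9,0.9,0.9,0.9]

```text
clock: 2.82
eef_pos: [533.0, -292.9, 34.9]
orientation: [0.919, 0.394, 0.003, 0.004]
contact_force: [0.7, -1.2, 0.4]
finger_gap: 76.7
```

```bash
python3 plan.py 531 -296.6 19 -43.55 1
```

```text
clock 2.83 pos [ 533.  -292.9   34.9] yaw -43.55 F [ 0.7 -1.2  0.4] gap 76.7
[[-4.1, 1.1, 15.9]]
[np.float64(-0.0)]
```

Call:
servo_tool:
  travel:
    - [-4,1,15]
    - [0,0,0]
    - [0,0,0]
    - [0,0,0]
    - [0,0,0]
  roll: [0,0,0,0,0]
  hand: [0.9,0.9,0,0,0]
  grip_force: 20

```text
clock: 3.45
eef_pos: [531.3, -295.8, 22.3]
orientation: [0.919, 0.395, 0.004, 0.005]
contact_force: [0.6, 0.1, -1.6]
finger_gap: 63.8
```

Call:
servo_tool:
  travel:
    - [0,0,-10]
    - [0,0,-30]
    - [0,0,-40]
    - [0,0,-30]
    - [0,0,0]
  roll: [0,0,0,0,0]
  hand: [0,0,0,0,0]

```text
clock: 4.08
eef_pos: [530.4, -295.5, 138.5]
orientation: [0.919, 0.395, 0.004, 0.006]
contact_force: [0.5, 0.1, -1.3]
finger_gap: 63.7
```

```bash
python3 - <<'E'
from plan import *;from plant import get_image;from h import *
i=get_image("scene")
j=get_image("wrist")
cv2.imwrite("pics/lift.png",np.hstack([cv2.resize(i["color"][200:320,140:300],(400,300)),cv2.resize(j["color"],(400,300))])[...,::-1])
# station frame: pad (591.2,-85), yaw 2 -> point over pad x, pivot 35 outside
a=np.radians(2.0);R=np.array([[np.cos(a),-np.sin(a)],[np.sin(a),np.cos(a)]])
O=np.array([591.2,-85])-R@[-20,-145]
print("O",O,"start",O+R@[-20,-145], "edge",O+R@[-20,-105])
plan([*(O+R@[-20,-150]),140],2,10)
E
```

```text
O [606.12738952  60.60965985] start [591.2 -85. ] edge [589.80402013 -45.02436692]
clock 4.17 pos [ 528.9 -294.2  135.3] yaw -43.51 F [ 0.2 -0.8 -0.8] gap 63.4
[[19.1, -9.5, -0.5], [19.8, -8.0, -0.5], [20.4, -6.4, -0.5], [20.8, -4.7, -0.5], [21.1, -3.1, -0.5], [21.3, -1.4, -0.5], [21.4, 0.3, -0.5], [21.3, 2.0, -0.5], [21.0, 3.7, -0.5], [20.7, 5.3, -0.5]]
[np.float64(-4.55), np.float64(-4.55), np.float64(-4.55), np.float64(-4.55), np.float64(-4.55), np.float64(-4.55), np.float64(-4.55), np.float64(-4.55), np.float64(-4.55), np.float64(-4.55)]
```

View pics/lift.png

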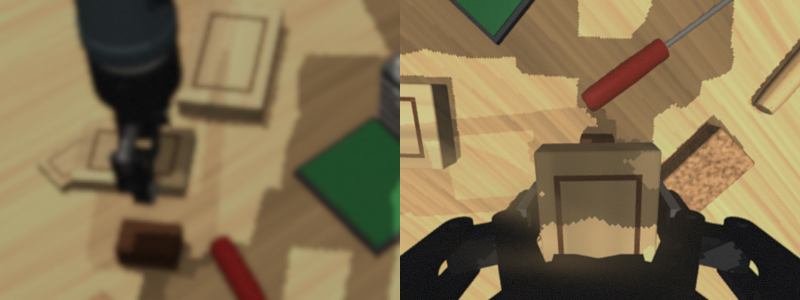

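The panel is lifted flat and the block is bare below it (scene crop). The gripper has it squarely. I'll carry it to the station edge.

Call:
servo_tool:
  travel:
    - [20,-10,-1]
    - [21,-8.5,-1]
    - [21.5,-7,-1]
    - [22,-5,-1]
    - [22,-3,-1]
    - [22.5,-1.5,-1]
    - [22.5,0,-1]
    - [22.5,2,-1]
    - [22,4,-1]
    - [21,5,0]
    - [0,0,0]
  roll: [-4.6,-4.6,-4.6,-4.6,-4.6,-4.6,-4.6,-4.6,-4.6,-4.6,0]
  hand: [0,0,0,0,0,0,0,0,0,0,0]

```text
clock: 5.55
eef_pos: [580.6, -67.4, 123.5]
orientation: [0.683, 0.73, -0.004, -0.014]
contact_force: [0.5, 0.3, -1.1]
finger_gap: 63.9
```

```bash
python3 - <<'E'
from plan import *;from plant import get_image;from h import *;import pickle
plan([589.8,-45,105],2,4)
s=status.get_state();i=wristpose(get_image("wrist"),s["eef_pos"],s["orientation"]);pickle.dump(i,open("w2.pkl","wb"))
cv2.imwrite("pics/w2.png",cv2.resize(i["color"],None,fx=1.4,fy=1.4)[...,::-1])
E
```

```text
clock 5.55 pos [580.6 -67.4 123.5] yaw 3.85 F [ 0.5  0.3 -1.1] gap 63.9
[[5.4, 2.7, 4.6], [5.5, 2.6, 4.6], [5.5, 2.6, 4.6], [5.5, 2.5, 4.6]]
[np.float64(0.46), np.float64(0.46), np.float64(0.46), np.float64(0.46)]
```

View pics/w2.png

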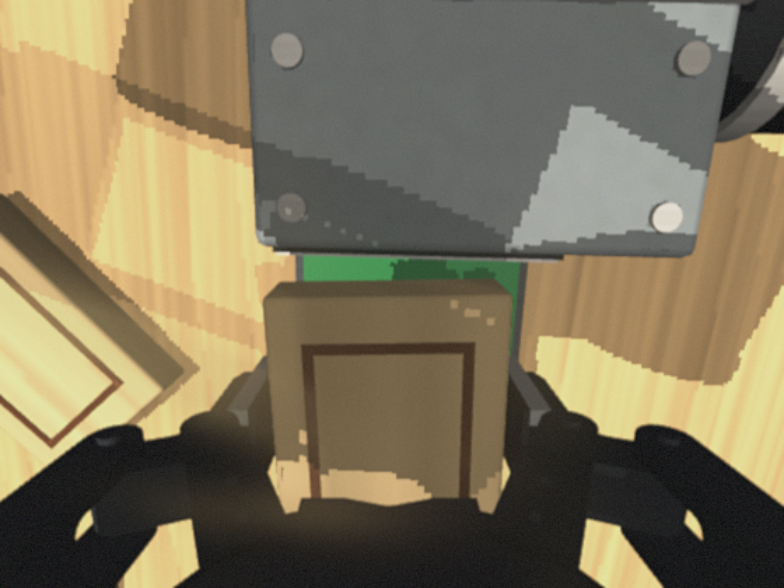

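The wrist view shows the station's near top edge running from (262,243) to (690,256). The panel's B end is at (265,297) to (512,293), square to it with a few px of tilt.

```bash
python3 - <<'E'
from h import *;import pickle
i=pickle.load(open("w2.pkl","rb"))
g=lambda p,z:cast(i,(np.array(p)+.5)/1.4-.5,z)
w=g([[280,247],[680,254]],100);v=w[1]-w[0];print("edge",w.round(1),np.degrees(np.arctan2(v[1],v[0])))
w=g([[258,243],[695,256]],100);print("corners",w.round(1),np.hypot(*(w[1]-w[0])[:2]))
w=g([[287,50],[694,58],[667,217],[291,208]],102);print("bolts",w.round(1).tolist())
print("pad sides",g([[301,270],[521,270]],12).round(1).tolist())
print("Bend",g([[265,297],[512,293]],152).round(1).tolist())
E
```

```text
edge [[538.  -30.2 100. ]
 [680.8 -22.5 100. ]] 3.071572007734205
corners [[530.  -29.3 100. ]
 [686.2 -22.9 100. ]] 156.3073153485567
bolts [[540.1, 34.4, 102.0], [670.2, 40.2, 102.0], [672.4, -9.9, 102.0], [542.2, -15.9, 102.0]]
pad sides [[528.0, -56.6, 12.0], [649.9, -47.8, 12.0]]
Bend [[547.2, -34.9, 152.0], [609.7, -29.2, 152.0]]
```

Call:
servo_tool:
  travel:
    - [5,2.5,3]
    - [5,2.5,4]
    - [5,2.5,4]
    - [4.5,2,4]
    - [0,0,0]
  roll: [0.4,0.4,0.4,0,0]
  hand: [0,0,0,0,0]

```text
clock: 6.22
eef_pos: [587.8, -48.8, 105.8]
orientation: [0.693, 0.72, -0.005, -0.015]
contact_force: [-0.5, -1.1, -0.9]
finger_gap: 63.9
```

```bash
python3 - <<'E'
from plan import *
from scipy.spatial.transform import Rotation as Ro
plan([588.5,-46,95],2.5,2);s=status.get_state();print("tool axes",Ro.from_quat(s["orientation"]).as_matrix().round(4).tolist(),s["clock"])
E
```

```text
clock 6.22 pos [587.8 -48.8 105.8] yaw 2.21 F [-0.5 -1.1 -0.9] gap 63.9
[[1.4, 0.4, 5.4], [1.4, 0.4, 5.4]]
[np.float64(-0.15), np.float64(-0.15)]
tool axes [[-0.0383, 0.9988, -0.0289], [0.9992, 0.0387, 0.0135], [0.0146, -0.0284, -0.9995]] 6.225
```

Call:
servo_tool:
  travel:
    - [1.5,0.5,5]
    - [1.5,0,5]
    - [0,0,5]
    - [0,0,4]
    - [0,0,4]
  roll: [0,0,0,0,0]
  hand: [0,0,0,0,0]

```text
clock: 6.85
eef_pos: [588.0, -47.0, 85.0]
orientation: [0.693, 0.721, -0.005, -0.013]
contact_force: [-4.5, -2.0, 12.3]
finger_gap: 63.5
```

Call:
servo_tool:
  travel:
    - [0,0,4]
    - [0,0,4]
    - [0,0,4]
  roll: [0,0,0]
  hand: [0,0,0]

```text
clock: 7.22
eef_pos: [588.2, -48.7, 78.2]
orientation: [0.693, 0.721, -0.005, -0.011]
contact_force: [-5.0, -1.1, 11.5]
finger_gap: 63.7
```

```bash
python3 - <<'E'
from plan import *;from plant import get_image;from h import *
plan([588,-47,65],2.5,2)
i=get_image("scene")
j=get_image("wrist")
cv2.imwrite("pics/tip.png",np.hstack([cv2.resize(i["color"][190:310,220:380],(400,300)),cv2.resize(j["color"],(400,300))])[...,::-1])
E
```

```text
clock 7.22 pos [588.2 -48.7  78.2] yaw 2.26 F [-5.  -1.1 11.5] gap 63.7
[[0.9, -0.1, 6.6], [0.9, -0.1, 6.6]]
[np.float64(-0.12), np.float64(-0.12)]
```

View pics/tip.png

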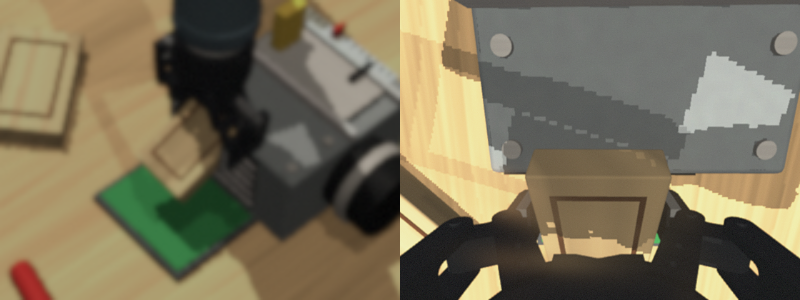

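The panel is pivoting as planned: its B end is raised on the station edge and its A end is swinging down over the pad. I'll continue.

Call:
servo_tool:
  travel:
    - [1,0,5]
    - [1,0,5]
    - [1,0,5]
    - [1,0,3]
  roll: [0,0,0,0]
  hand: [0,0,0,0]

```text
clock: 7.82
eef_pos: [591.1, -50.4, 69.5]
orientation: [0.693, 0.721, -0.005, -0.003]
contact_force: [-6.1, -3.6, 14.0]
finger_gap: 63.8
```

Call:
servo_tool:
  travel:
    - [5,-1,7]
    - [5,-1,6]
    - [5,-1,4]
  roll: [0,0,0]
  hand: [0,0,0]

```text
clock: 8.2
eef_pos: [592.6, -49.4, 65.0]
orientation: [0.693, 0.721, -0.008, 0.01]
contact_force: [-7.5, -17.3, 20.1]
finger_gap: 63.7
```

Call:
servo_tool:
  travel:
    - [6,-1,2]
    - [6,-1,2]
    - [6,-1,2]
  roll: [0,0,0]
  hand: [0,0,0]

```text
clock: 8.57
eef_pos: [593.8, -49.5, 66.5]
orientation: [0.692, 0.721, -0.013, 0.024]
contact_force: [-3.5, -20.2, 11.8]
finger_gap: 63.8
```

```bash
python3 - <<'E'
from plan import *;from plant import get_image;from h import *
from scipy.spatial.transform import Rotation as Ro
s=status.get_state();print(Ro.from_quat(s["orientation"]).as_matrix().round(3).tolist(),s["eef_pos"],s["contact_force"])
i=get_image("scene")
j=get_image("wrist")
cv2.imwrite("pics/tip2.png",np.hstack([cv2.resize(i["color"][200:290,250:370],(400,300)),cv2.resize(j["color"],(400,300))])[...,::-1])
E
```

```text
[[-0.041, 0.999, 0.016], [0.998, 0.042, -0.053], [-0.053, 0.014, -0.998]] [593.79797603 -49.50365791  66.51170391] [ -3.53815932 -20.19916183  11.80162329]
```

View pics/tip2.png

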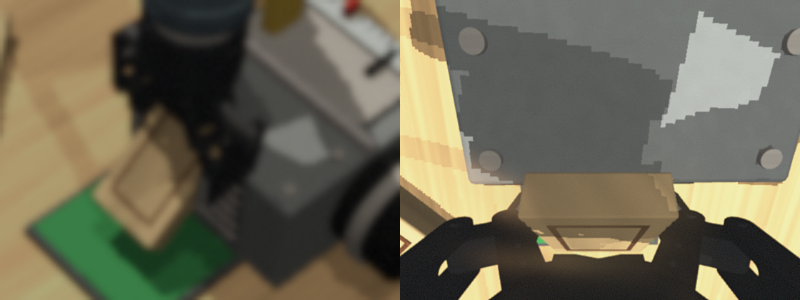

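The panel is at about 60° and the pad friction is resisting a small lever, so the tool is starting to tilt. I'll back off, turn half round and push the long A end against the station's side, where the lever is about 60 mm.

Call:
servo_tool:
  travel:
    - [-10,0,-15]
    - [-15,0,-20]
    - [-20,0,-15]
    - [-10,0,0]
    - [0,0,0]
    - [0,0,0]
    - [0,0,0]
    - [0,0,0]
    - [0,0,0]
    - [0,0,0]
    - [0,0,0]
    - [0,0,0]
  roll: [0,0,5,10,10.5,10.5,10.5,10.5,10.5,10.5,10.5,10.5]
  hand: [0,0,0,0,0,0,0,0,0,0,0,0]

```text
clock: 10.18
eef_pos: [595.9, -105.5, 125.5]
orientation: [0.997, -0.078, 0.013, 0.025]
contact_force: [0.4, -0.5, 0.2]
finger_gap: 63.5
```

Call:
servo_tool:
  travel:
    - [0,0,0]
    - [0,0,0]
    - [0,0,0]
    - [0,0,0]
    - [0,0,0]
    - [0,0,0]
    - [0,0,0]
    - [0,0,0]
  roll: [10.5,10.5,10.5,10.5,10.5,10.5,10.5,7]
  hand: [0,0,0,0,0,0,0,0]

```text
clock: 11.18
eef_pos: [596.6, -105.3, 127.8]
orientation: [-0.698, 0.716, -0.026, -0.008]
contact_force: [0.1, -0.9, -0.2]
finger_gap: 64.1
```

```bash
python3 - <<'E'
from plan import *
from scipy.spatial.transform import Rotation as Ro
plan([588.7,-98,125],-177.5,4);s=status.get_state();print(Ro.from_quat(s["orientation"]).as_matrix().round(3).tolist(),s["joint_positions"].round(2))
E
```

```text
clock 11.18 pos [ 596.6 -105.3  127.8] yaw 178.56 F [ 0.1 -0.9 -0.2] gap 64.1
[[-1.8, 2.0, 0.7], [-1.8, 2.0, 0.7], [-1.8, 2.0, 0.7], [-1.9, 1.9, 0.7]]
[np.float64(-0.99), np.float64(-0.99), np.float64(-0.99), np.float64(-0.99)]
[[-0.026, -0.999, 0.025], [-0.998, 0.025, -0.049], [0.049, -0.026, -0.998]] [-0.34  0.42  1.57 -0.04  1.11  2.85]
```

Call:
servo_tool:
  travel:
    - [-6,2,4]
    - [-8,2,4]
    - [-8,2,4]
    - [-8,2,3]
    - [-6,0,0]
  roll: [-1,-1,-1,-1,0]
  hand: [0,0,0,0,0]

```text
clock: 11.8
eef_pos: [593.0, -79.5, 116.4]
orientation: [0.728, -0.685, 0.038, 0.013]
contact_force: [-3.7, -12.7, 5.8]
finger_gap: 63.8
```

Call:
servo_tool:
  travel:
    - [-6,0,0]
    - [-6,0,0]
    - [-6,0,0]
  roll: [0,0,0]
  hand: [0,0,0]

```text
clock: 12.18
eef_pos: [595.2, -74.4, 121.6]
orientation: [0.73, -0.681, 0.05, 0.019]
contact_force: [-0.5, -14.3, 7.9]
finger_gap: 63.7
```

Call:
servo_tool:
  travel:
    - [-12,0,-8]
    - [-14,0,-8]
  roll: [0,0]
  hand: [0,0]

```text
clock: 12.42
eef_pos: [593.5, -49.9, 136.4]
orientation: [0.731, -0.68, 0.053, 0.02]
contact_force: [-0.7, 0.7, -1.1]
finger_gap: 63.6
```

```bash
python3 - <<'E'
from plan import *;from plant import get_image;from h import *
from scipy.spatial.transform import Rotation as Ro
s=status.get_state();print(Ro.from_quat(s["orientation"]).as_matrix().round(3).tolist(),s["torque"])
i=get_image("scene")
j=get_image("wrist")
cv2.imwrite("pics/tip3.png",np.hstack([cv2.resize(i["color"][190:280,250:370],(400,300)),cv2.resize(j["color"],(400,300))])[...,::-1])
E
```

```text
[[0.069, -0.996, 0.05], [-0.992, -0.074, -0.101], [0.104, -0.042, -0.994]] [ 0.06849726 -0.02924518 -0.06100447]
```

View pics/tip3.png

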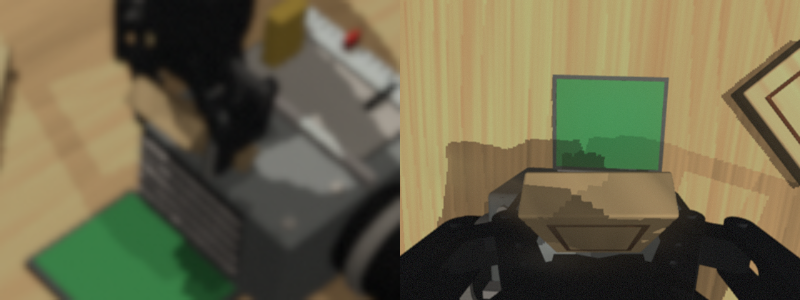

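The panel's A end slid up over the station top, with no contact force left. I'll back off, go lower and push again.

Call:
servo_tool:
  travel:
    - [15,0,-4]
    - [20,0,15]
    - [2,0,15]
    - [0,0,8]
  roll: [0,0.9,0.9,0]
  hand: [0,0,0,0]

```text
clock: 13.02
eef_pos: [597.3, -91.3, 103.2]
orientation: [0.72, -0.692, 0.052, 0.019]
contact_force: [0.3, 0.1, -0.1]
finger_gap: 64.0
```

Call:
servo_tool:
  travel:
    - [-12,1,-1]
    - [-12,1,-2]
    - [-14,1,-4]
    - [-14,1,-4]
  roll: [0,0,0,0]
  hand: [0,0,0,0]

```text
clock: 13.52
eef_pos: [593.7, -49.6, 112.4]
orientation: [0.72, -0.691, 0.062, 0.025]
contact_force: [-0.2, -8.4, 0.6]
finger_gap: 63.9
```

Call:
servo_tool:
  travel:
    - [-10,0,-2]
    - [-10,0,-2]
  roll: [0,0]
  hand: [0,0]

```text
clock: 13.78
eef_pos: [592.9, -32.4, 115.5]
orientation: [0.721, -0.69, 0.065, 0.028]
contact_force: [-0.1, -9.5, -4.5]
finger_gap: 63.7
```

```bash
python3 - <<'E'
from plan import *;from plant import get_image;from h import *
from scipy.spatial.transform import Rotation as Ro
s=status.get_state();print(s["clock"],Ro.from_quat(s["orientation"]).as_matrix().round(3).tolist(),s["eef_pos"],s["contact_force"])
i=get_image("scene")
j=get_image("wrist")
cv2.imwrite("pics/tip4.png",np.hstack([cv2.resize(i["color"][190:280,250:370],(400,300)),cv2.resize(j["color"],(400,300))])[...,::-1])
E
```

```text
13.775 [[0.04, -0.998, 0.056], [-0.99, -0.047, -0.13], [0.133, -0.05, -0.99]] [592.92742151 -32.42425301 115.53951108] [-0.05565924 -9.4713815  -4.46422395]
```

View pics/tip4.png

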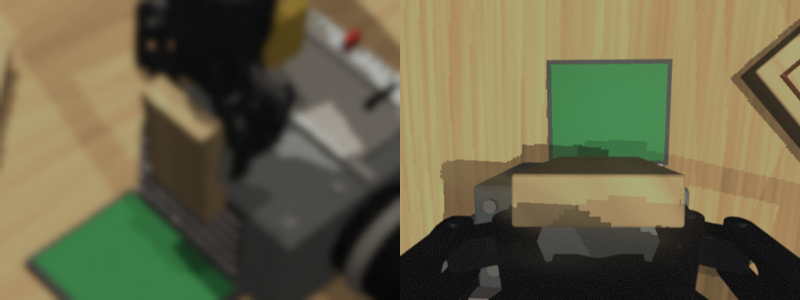

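The panel now looks upright against the station side. I'll check its angle from the two long edges in the scene crop, (145,98)→(150,185) and (222,125)→(218,222).

```bash
python3 - <<'E'
from plant import get_image;from h import *;import pickle
im=pickle.load(open("img0.pkl","rb"))["scene"]
R,t,K=map(np.asarray,(im["R"],im["t"],im["K"]))
def pr(X):c=K@(R@X+t);return c[:2]/c[2]
# crop px of each tilt: outer face edges; foot at crop given, top = foot + 100*(tilt)
for x,f,to in((560,(150,185),(145,98)),(625,(218,222),(222,125))):
    fp=np.array(f)/3.333+[250,190]; tp=np.array(to)/3.333+[250,190]
    # foot 3D: on plane z=70
    X=cast(im,[fp],70)[0]
    print("foot",X.round(1),"seen",(tp-fp).round(1))
    for a in(-15,-10,-5,0,5,10,15):
        r=np.radians(a);print(a,(pr(X+100*np.array([0,np.sin(r),np.cos(r)]))-pr(X)).round(1),end=" ")
    print()
E
```

```text
foot [566.8 -51.1  70. ] seen [ -1.5 -26.1]
-15 [ -7.  -20.1] -10 [ -4.2 -22.3] -5 [ -1.3 -24.3] 0 [  1.6 -26.1] 5 [  4.4 -27.7] 10 [  7.2 -29.1] 15 [  9.9 -30.2] 
foot [624.2 -33.3  70. ] seen [  1.2 -29.1]
-15 [ -5.7 -19.7] -10 [ -2.8 -21.9] -5 [  0. -24.] 0 [  2.9 -25.9] 5 [  5.7 -27.6] 10 [  8.5 -29. ] 15 [ 11.1 -30.2]
```

The edges put the panel within a few degrees of vertical. I'll back out to the pad centre and lower it.

```bash
python3 - <<'E'
from plan import *
from scipy.spatial.transform import Rotation as Ro
s=status.get_state();R=Ro.from_quat(s["orientation"]).as_matrix()
p=s["eef_pos"]
for q in ([592,-87.5,114],[592,-87.5,60]):
    print((R.T@(np.array(q)-p)).round(1)); p=np.array(q)
E
```

```text
[55.2  3.6  8.7]
[-7.1  2.7 53.5]
```

Call:
servo_tool:
  travel:
    - [14,1,2]
    - [20,1,3]
    - [20,1.5,3]
    - [-1,0.5,10]
    - [-2,0.5,16]
    - [-2,0.5,16]
    - [-1,0.5,5]
    - [0,0,0]
  roll: [0,0,0,0,0,0,0,0]
  hand: [0,0,0,0,0,0,0,0]

```text
clock: 14.88
eef_pos: [590.7, -86.5, 61.7]
orientation: [0.721, -0.689, 0.063, 0.027]
contact_force: [0.3, 0.1, 0.0]
finger_gap: 63.5
```

Call:
servo_tool:
  travel:
    - [-0.4,0.1,3]
    - [-0.4,0.1,3]
    - [0,0,2]
  roll: [0,0,0]
  hand: [0,0,0]

```text
clock: 15.25
eef_pos: [591.9, -86.4, 54.3]
orientation: [0.722, -0.689, 0.064, 0.027]
contact_force: [-0.2, 0.7, -0.2]
finger_gap: 63.2
```

Call:
servo_tool:
  travel:
    - [-0.3,0,2]
    - [-0.3,0,2]
    - [0,0,2]
  roll: [0,0,0]
  hand: [0,0,0]

```text
clock: 15.62
eef_pos: [592.5, -86.7, 48.3]
orientation: [0.721, -0.689, 0.064, 0.027]
contact_force: [-0.4, 0.2, -0.6]
finger_gap: 63.5
```

Call:
servo_tool:
  travel:
    - [-0.3,0,2.5]
    - [-0.3,0,2.5]
    - [0,0,2]
  roll: [0,0,0]
  hand: [0,0,0]

```text
clock: 16.0
eef_pos: [593.2, -87.0, 46.2]
orientation: [0.721, -0.689, 0.065, 0.027]
contact_force: [-6.1, 3.1, 14.5]
finger_gap: 63.5
```

Call:
servo_tool:
  travel:
    - [0,0,2]
    - [0,0,0]
    - [0,0,0]
    - [0,0,0]
    - [0,0,0]
    - [0,0,0]
  roll: [0,0,0,0,0,0]
  hand: [0,0,0.8,0.9,1,1]

```text
clock: 16.75
eef_pos: [593.6, -87.1, 46.5]
orientation: [0.721, -0.689, 0.066, 0.026]
contact_force: [-0.5, 0.8, -1.4]
finger_gap: 85.3
```

```bash
python3 - <<'E'
from plan import *;from plant import get_image;from h import *;import pickle
plan([593,-87,140],182.5,4)
i=get_image("scene")
s=status.get_state();j=wristpose(get_image("wrist"),s["eef_pos"],s["orientation"]);pickle.dump((i,j),open("rel.pkl","wb"))
cv2.imwrite("pics/rel.png",np.hstack([cv2.resize(i["color"][200:290,240:360],(400,300)),cv2.resize(j["color"],(400,300))])[...,::-1])
E
```

```text
clock 16.75 pos [593.6 -87.1  46.5] yaw -177.37 F [-0.5  0.8 -1.4] gap 85.3
[[-0.0, 0.1, -23.4], [-0.0, 0.1, -23.4], [-0.0, 0.1, -23.4], [-0.0, 0.1, -23.4]]
[np.float64(0.03), np.float64(0.03), np.float64(0.03), np.float64(0.03)]
```

View pics/rel.png

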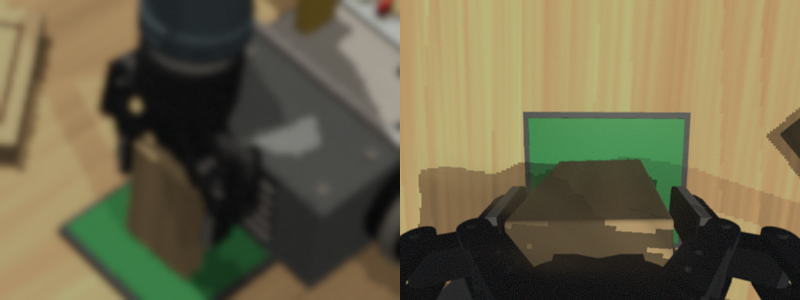

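The panel is standing on the pad between the open fingers. I'll lift straight up in the world frame and check it with the other cameras.

Call:
servo_tool:
  travel:
    - [1.3,-0.5,-10]
    - [2.6,-1,-20]
    - [5,-2,-38]
    - [6,-2,-45]
    - [2,-1,-20]
    - [0,0,0]
  roll: [0,0,0,0,0,0]
  hand: [1,1,1,1,1,1]

```text
clock: 17.6
eef_pos: [593.1, -86.4, 187.8]
orientation: [0.721, -0.689, 0.067, 0.026]
contact_force: [0.1, -0.1, -0.2]
finger_gap: 85.4
```

```bash
python3 - <<'E'
from plan import *;from plant import get_image;from h import *;import pickle
plan([550,95,200],182.5,4)
i=get_image("scene");k=get_image("top")
s=status.get_state();j=wristpose(get_image("wrist"),s["eef_pos"],s["orientation"]);pickle.dump((i,k,j),open("st.pkl","wb"))
m=np.vstack([np.hstack([cv2.resize(i["color"][200:290,240:360],(400,300)),cv2.resize(j["color"],(400,300))]),
 np.hstack([cv2.resize(k["color"][115:205,204:324],(400,300)),cv2.resize(i["color"][180:225,310:370],(400,300))])])
cv2.imwrite("pics/st.png",np.clip(m.astype(float)*1.4,0,255).astype(np.uint8)[...,::-1])
E
```

```text
clock 17.6 pos [593.1 -86.4 187.8] yaw -177.37 F [ 0.1 -0.1 -0.2] gap 85.4
[[-45.8, 8.7, -3.0], [-45.8, 8.7, -3.0], [-45.8, 8.7, -3.0], [-45.8, 8.8, -3.0]]
[np.float64(0.03), np.float64(0.03), np.float64(0.03), np.float64(0.03)]
```

View pics/st.png

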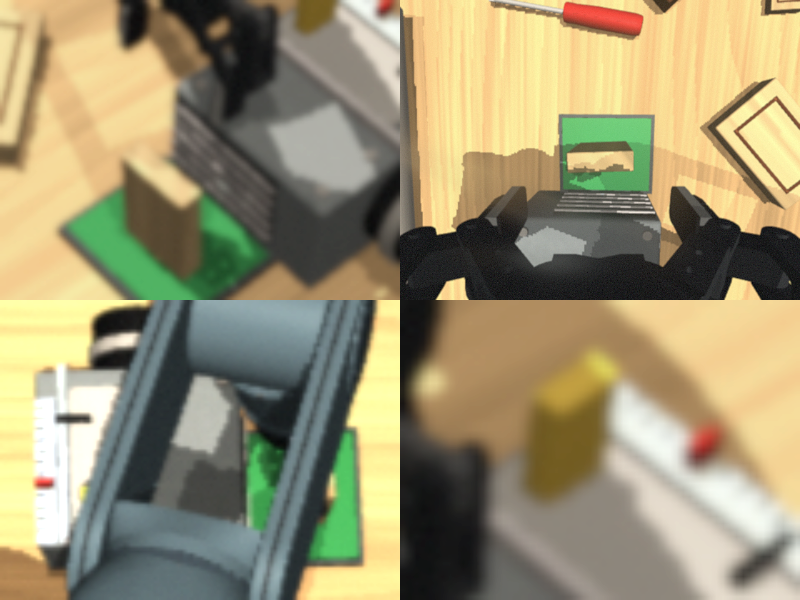

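The panel stands free on the pad, parallel to the grille (scene and wrist tiles). The red mark and pointer are visible in the top view at tile (44,482) and (75,418). That was my 12th picture, so I'll measure numerically from here. First I'll cast the panel's top edge and foot.

```bash
python3 - <<'E'
from h import *;import pickle
i,k,j=pickle.load(open("st.pkl","rb"))
g=lambda im,p,z,s,o:cast(im,np.array(p)/s+o,z).round(1)
def yaw(w):v=w[1]-w[0];return round(float(np.degrees(np.arctan2(v[1],v[0]))),1),round(float(np.hypot(*v[:2])),1)
w=g(i,[[124,152],[198,197]],112,3.333,[240,200]);print("scene top edge",w.tolist(),yaw(w))
w=g(i,[[125,232],[198,280]],12,3.333,[240,200]);print("scene foot",w.tolist(),yaw(w))
w=g(j,[[633-400,150],[567-400,152]],112,.7143,[0,0]);print("wrist top far edge",w.tolist(),yaw(w))
# red mark, black pointer from top image before (unoccluded) : use img0 top, colour masks
d=pickle.load(open("img0.pkl","rb"))
for n,box in(("top",(200,115,240,200)),("scene",(330,180,400,240))):
    c=d[n]["color"];x0,y0,x1,y1=box;s=c[y0:y1,x0:x1];h=cv2.cvtColor(s,cv2.COLOR_RGB2HSV)
    m=(((h[...,0]<8)|(h[...,0]>172))&(h[...,1]>140)&(h[...,2]>60)).astype(np.uint8)
    for st,ce in zip(*cv2.connectedComponentsWithStats(m)[2:]):
        if 3<st[4]<400:print(n,"red",st.tolist(),(ce+[x0,y0]).round(2),cast(d[n],[ce+[x0,y0]],117).round(1))
E
```

```text
scene top edge [[565.3, -107.2, 112.0], [628.8, -90.6, 112.0]] (14.7, 65.6)
scene foot [[566.0, -105.4, 12.0], [633.8, -89.1, 12.0]] (13.5, 69.7)
wrist top far edge [[563.6, -104.3, 112.0], [626.0, -98.8, 112.0]] (5.0, 62.6)
top red [15, 54, 5, 2, 9] [216.78 169.44] [[574.6 141.5 117. ]]
scene red [24, 20, 3, 4, 10] [355.  201.5] [[577.4 138.3 117. ]]
```

```bash
python3 - <<'E'
from h import *;import pickle
i,k,j=pickle.load(open("st.pkl","rb"))
h=cv2.cvtColor(j["color"],cv2.COLOR_RGB2HSV);g=((h[...,0]>45)&(h[...,0]<90)&(h[...,1]>90))
print("pad cols/rows",np.where(g.sum(0)>10)[0][[0,-1]],np.where(g.sum(1)>20)[0][[0,-1]])
# non-green blob inside pad
ys,xs=np.where(g);y0,y1,x0,x1=ys.min(),ys.max(),xs.min(),xs.max();print(x0,x1,y0,y1)
m=np.zeros(g.shape,np.uint8);m[y0+3:y1-3,x0+3:x1-3]=~g[y0+3:y1-3,x0+3:x1-3]
m=cv2.morphologyEx(m,cv2.MORPH_OPEN,np.ones((3,3)))
c=rect(m);print("blob",cv2.boundingRect(c),cv2.contourArea(c))
X,Y,W,H=cv2.boundingRect(c)
for a in range(Y,Y+H,2):print(a,np.where(m[a])[0][[0,-1]],end=";")
cols=np.arange(X+10,X+W-10)
top=np.array([np.where(m[:,a])[0].min() for a in cols]);bot=np.array([np.where(m[:,a])[0].max() for a in cols])
for nm,r,z in(("outer foot",top,12),("inner top",bot,112)):
    f=np.polyfit(cols,r,1);w=cast(j,[[X+W-1,np.polyval(f,X+W-1)],[X,np.polyval(f,X)]],z);v=w[1]-w[0]
    print("\n",nm,w.round(1).tolist(),np.degrees(np.arctan2(v[1],v[0])).round(2),"res",np.abs(r-np.polyval(f,cols)).max().round(1))
E
```

```text
pad cols/rows [227 350] [165 266]
0 559 165 419
blob (3, 168, 553, 248) 124108.0
168 [  3 555];170 [  3 555];172 [  3 555];174 [  3 555];176 [  3 555];178 [  3 555];180 [  3 555];182 [  3 555];184 [  3 555];186 [  3 555];188 [  3 555];190 [  3 555];192 [  3 555];194 [  3 555];196 [  3 555];198 [  3 555];200 [  3 555];202 [  3 555];204 [  3 555];206 [  3 555];208 [  3 555];210 [  3 555];212 [  3 555];214 [  3 555];216 [  3 555];218 [  3 555];220 [  3 555];222 [  3 555];224 [  3 555];226 [  3 555];228 [  3 555];230 [  3 555];232 [  3 555];234 [  3 555];236 [  3 555];238 [  3 555];240 [  3 555];242 [  3 555];244 [  3 555];246 [  3 555];248 [  3 555];250 [  3 555];252 [  3 555];254 [  3 555];256 [  3 555];258 [  3 555];260 [  3 555];262 [  3 555];264 [  3 555];266 [  3 555];268 [  3 555];270 [  3 555];272 [  3 555];274 [  3 555];276 [  3 555];278 [  3 555];280 [  3 555];282 [  3 555];284 [  3 555];286 [  3 555];288 [  3 555];290 [  3 555];292 [  3 555];294 [  3 555];296 [  3 555];298 [  3 555];300 [  3 555];302 [  3 555];304 [  3 555];306 [  3 555];308 [  3 555];310 [  3 555];312 [  3 55
[... 160 characters left out ...]
 [  6 555];338 [  3 555];340 [  3 555];342 [  3 555];344 [  3 555];346 [  3 555];348 [  3 555];350 [  3 555];352 [  3 553];354 [  3 555];356 [  3 555];358 [  3 555];360 [  3 555];362 [  3 555];364 [  3 555];366 [  5 555];368 [  3 555];370 [  3 555];372 [  3 555];374 [  3 555];376 [  3 555];378 [  3 555];380 [  3 555];382 [  3 555];384 [  3 555];386 [  6 555];388 [  9 553];390 [  3 553];392 [  3 555];394 [  3 553];396 [  3 555];398 [  6 555];400 [  4 555];402 [  3 555];404 [  3 555];406 [  3 555];408 [  3 555];410 [  3 555];412 [  3 555];414 [  3 555];
 outer foot [[344.5, -130.5, 12.0], [879.7, -107.4, 12.0]] 2.47 res 87.7

 inner top [[394.0, 31.7, 112.0], [800.6, 69.1, 112.0]] 5.25 res 5.8
```

```bash
python3 - <<'E'
from h import *;import pickle
i,k,j=pickle.load(open("st.pkl","rb"))
h=cv2.cvtColor(j["color"],cv2.COLOR_RGB2HSV);g=((h[...,0]>45)&(h[...,0]<90)&(h[...,1]>90))
m=np.zeros(g.shape,np.uint8);m[172:262,230:348]=~g[172:262,230:348]
c=rect(cv2.morphologyEx(m,cv2.MORPH_OPEN,np.ones((3,3))))
X,Y,W,H=cv2.boundingRect(c);print("blob",X,Y,W,H,cv2.contourArea(c))
b=np.zeros(g.shape,np.uint8);cv2.drawContours(b,[c.reshape(-1,1,2)],-1,1,-1)
def L(cols,r,z,nm):
    f=np.polyfit(cols,r,1);w=cast(j,[[cols[-1],np.polyval(f,cols[-1])],[cols[0],np.polyval(f,cols[0])]],z);v=w[1]-w[0]
    print(nm,w.round(1).tolist(),np.degrees(np.arctan2(v[1],v[0])).round(2),"res",np.abs(r-np.polyval(f,cols)).max().round(1))
cols=np.arange(X+10,X+W-12)
L(cols,np.array([np.where(b[:,a])[0].min() for a in cols]),12,"outer foot")
L(cols,np.array([np.where(b[:,a])[0].max() for a in cols]),112,"inner top")
for a in range(Y,Y+H,4):print(a,np.where(b[a])[0][[0,-1]],end="; ")
cols=np.arange(235,345);L(cols,np.array([np.where(g[150:200,a])[0].min()+150 for a in cols]),12,"pad outer edge")
E
```

```text
blob 233 198 95 45 3593.5
outer foot [[565.1, -103.4, 12.0], [635.1, -95.1, 12.0]] 6.74 res 4.1
inner top [[569.8, -84.2, 112.0], [619.0, -79.2, 112.0]] 5.81 res 0.7
198 [303 315]; 202 [249 318]; 206 [243 321]; 210 [238 325]; 214 [233 326]; 218 [233 326]; 222 [233 326]; 226 [233 326]; 230 [233 326]; 234 [234 327]; 238 [234 326]; 242 [236 238]; pad outer edge [[539.5, -134.6, 12.0], [644.2, -130.7, 12.0]] 2.18 res 0.7
```

From the wrist view, the panel's inner top edge is at 5.8° and the pad edge at 2.2°. So it stands upright about 3.5° off square, centred near (594, -91) and well inside the pad. My hand-read scene edges gave about 14°, but the crop was blurry, and the wrist line fits to 0.7 px. Next is the gate handle, at about (552.5, 88.5).

```bash
cat > plan2.py <<'E'
import numpy as np,sys
from plant import status
from scipy.spatial.transform import Rotation as Ro
def plan2(p,roll,n):
    s=status.get_state();R=Ro.from_quat(s["orientation"]);d=(np.asarray(p,float)-s["eef_pos"])/n
    print("clock",round(s["clock"],2),"pos",s["eef_pos"].round(1),"toolY,Z",R.as_matrix()[:,1:].T.round(3).tolist(),"F",s["contact_force"].round(1),"gap",round(s["finger_gap"],1))
    print([((R*Ro.from_euler("z",roll*i/n,degrees=True)).inv().apply(d)).round(1).tolist() for i in range(n)],round(roll/n,2))
if __name__=="__main__":
    a=[float(v) for v in sys.argv[1:]];plan2(a[:3],a[3],int(a[4]))
E
python3 plan2.py 552.5 80 205 -126 12
```

```text
clock 17.75 pos [591.4 -86.  184.4] toolY,Z [[-0.998, -0.049, -0.049], [0.055, -0.128, -0.99]] F [-0.5 -0.  -0.5] gap 85.4
[[-13.6, 2.5, -3.6], [-13.8, -0.1, -3.6], [-13.6, -2.6, -3.6], [-12.9, -5.0, -3.6], [-11.8, -7.3, -3.6], [-10.2, -9.3, -3.6], [-8.4, -11.0, -3.6], [-6.2, -12.4, -3.6], [-3.9, -13.3, -3.6], [-1.4, -13.8, -3.6], [1.1, -13.8, -3.6], [3.6, -13.4, -3.6]] -10.5
```

Call:
servo_tool:
  travel:
    - [-13.5,2.5,-8]
    - [-14,0,-5]
    - [-13.5,-2.5,-4]
    - [-13,-5,-4]
    - [-12,-7,-4]
    - [-10,-9,-4]
    - [-8.5,-11,-4]
    - [-6,-12.5,-4]
    - [-4,-13.5,-4]
    - [-1.5,-14,-4]
    - [1,-14,-4]
    - [3.5,-13.5,-4]
  roll: [-10.5,-10.5,-10.5,-10.5,-10.5,-10.5,-10.5,-10.5,-10.5,-10.5,-10.5,-10.5]
  hand: [0.8,0.8,0.8,0.8,0.8,0.8,0.8,0.8,0.8,0.8,0.8,0.8]

```text
clock: 19.25
eef_pos: [534.9, 85.3, 193.1]
orientation: [0.933, 0.353, -0.015, 0.06]
contact_force: [0.0, -0.6, -0.3]
finger_gap: 68.1
```

Call:
servo_tool:
  travel:
    - [0,0,0]
    - [0,0,0]
    - [0,0,0]
    - [0,0,0]
    - [0,0,0]
    - [0,0,0]
  roll: [-10.5,-10.5,-10.5,-10.5,-9,0]
  hand: [0.8,0.8,0.8,0.8,0.8,0.8]

```text
clock: 20.0
eef_pos: [528.9, 86.5, 182.4]
orientation: [0.683, 0.728, -0.047, 0.04]
contact_force: [0.2, -0.1, -0.3]
finger_gap: 68.3
```

```bash
python3 - <<'E'
from plan2 import *;from h import *;from plant import get_image;import pickle
plan2([552,86,200],0,2)
s=status.get_state();j=wristpose(get_image("wrist"),s["eef_pos"],s["orientation"]);pickle.dump(j,open("w3.pkl","wb"))
h=cv2.cvtColor(j["color"],cv2.COLOR_RGB2HSV)
red=(((h[...,0]<8)|(h[...,0]>172))&(h[...,1]>140)&(h[...,2]>60)).astype(np.uint8)
yel=cv2.inRange(h,(20,170,90),(33,255,255))//255
for n,m,z in(("red",red,117),("yel",yel,164)):
    for st,ce in zip(*cv2.connectedComponentsWithStats(m)[2:]):
        if 40<st[4]<40000:
            x,y,w,hh,_=st.tolist();print(n,st.tolist(),cast(j,[ce,[x,y],[x+w,y],[x,y+hh],[x+w,y+hh]],z).round(1).tolist())
E
```

```text
clock 20.0 pos [528.9  86.5 182.4] toolY,Z [[0.998, 0.063, -0.013], [-0.005, -0.124, -0.992]] F [ 0.2 -0.1 -0.3] gap 68.3
[[-2.0, 11.4, -8.7], [-2.0, 11.4, -8.7]] 0.0
red [355, 116, 14, 29, 281] [[573.6, 144.4, 117.0], [568.7, 151.2, 117.0], [576.7, 151.7, 117.0], [571.2, 134.6, 117.0], [579.5, 135.2, 117.0]]
```

Call:
servo_tool:
  travel:
    - [0,12,-4]
    - [0,10,-3]
    - [0,2,0]
  roll: [1.1,0,0]
  hand: [0.8,0.8,0.8]

```text
clock: 20.42
eef_pos: [554.7, 88.6, 188.8]
orientation: [0.693, 0.719, -0.047, 0.041]
contact_force: [0.5, -0.5, -0.5]
finger_gap: 68.0
```

```bash
python3 plan2.py 552.3 86 129 0 3; python3 - <<'E'
import cv2,numpy as np,pickle
from h import *
from plant import get_image
T=get_image("top");h=cv2.cvtColor(T["color"],cv2.COLOR_RGB2HSV)
S=get_image("scene");hs=cv2.cvtColor(S["color"],cv2.COLOR_RGB2HSV)
for n,I,H,b in(("top",T,h,(205,120,260,200)),("scene",S,hs,(320,180,350,215))):
    x0,y0,x1,y1=b;m=cv2.inRange(H[y0:y1,x0:x1],(20,140,50),(36,255,255))
    for st,ce in zip(*cv2.connectedComponentsWithStats(m)[2:]):
        if 8<st[4]<600:print(n,st.tolist(),cast(I,[ce+[x0,y0]],164 if n=="top" else 146).round(1))
E
```

```text
clock 20.43 pos [554.7  88.6 188.8] toolY,Z [[0.999, 0.036, -0.01], [-0.006, -0.124, -0.992]] F [ 0.5 -0.5 -0.5] gap 68.0
[[1.6, -0.6, 19.9], [1.6, -0.6, 19.9], [1.6, -0.6, 19.9]] 0.0
top [29, 50, 7, 10, 55] [[548.6  80.3 164. ]]
scene [9, 9, 13, 20, 197] [[555.3  84.4 146. ]]
```

Call:
servo_tool:
  travel:
    - [1.5,-0.5,19]
    - [1.5,-0.5,20]
    - [1.5,-0.5,17]
    - [0,0,0]
  roll: [0,0,0,0]
  hand: [0.7,0.7,0.7,0.7]

```text
clock: 21.02
eef_pos: [551.4, 86.1, 131.4]
orientation: [0.693, 0.718, -0.047, 0.041]
contact_force: [-0.5, -0.2, 0.2]
finger_gap: 60.1
```

```bash
python3 plan2.py 552.3 86.1 128 0 1
```

```text
clock 21.02 pos [551.4  86.1 131.4] toolY,Z [[0.999, 0.036, -0.011], [-0.007, -0.124, -0.992]] F [-0.5 -0.2  0.2] gap 60.1
[[0.4, 1.0, 3.4]] 0.0
```

Call:
servo_tool:
  travel:
    - [0,1,2]
    - [0,0,0]
    - [0,0,0]
    - [0,0,0]
    - [0,0,0]
    - [0,0,0]
    - [0,0,0]
  roll: [0,0,0,0,0,0,0]
  hand: [0.4,0.1,0,0,0,0,0]
  grip_force: 60

```text
clock: 21.9
eef_pos: [552.8, 86.0, 131.3]
orientation: [0.692, 0.719, -0.046, 0.042]
contact_force: [-1.9, -0.5, -1.5]
finger_gap: 15.3
```

Call:
servo_tool:
  travel:
    - [0,-9,0]
    - [0,-9,0]
    - [0,-9,0]
    - [0,-9,0]
    - [0,-9,0]
    - [0,0,0]
  roll: [0,0,0,0,0,0]
  hand: [0,0,0,0,0,0]

```text
clock: 22.65
eef_pos: [516.6, 84.4, 131.2]
orientation: [0.693, 0.719, -0.038, 0.048]
contact_force: [8.0, 0.1, -5.8]
finger_gap: 15.3
```

```bash
cat > gate.py <<'E'
from plan2 import *;from h import *;from plant import get_image;import pickle,sys
plan2([552.8-55,86-2.4,131],0,1)
s=status.get_state();j=wristpose(get_image("wrist"),s["eef_pos"],s["orientation"]);T=get_image("top");S=get_image("scene");pickle.dump((j,T,S),open("g.pkl","wb"))
a=np.radians(2.5);O=np.array([604.9,60.7]);R2=np.array([[np.cos(a),np.sin(a)],[-np.sin(a),np.cos(a)]])
for n,I in(("wrist",j),("top",T),("scene",S)):
    c=I["color"];h=cv2.cvtColor(c,cv2.COLOR_RGB2HSV)
    # predicted pixels of scale region (station x -75..75, y 60..92, z 117)
    P=np.array([[*(R2.T@np.array(q)+O),117] for q in((-75,60),(75,60),(75,95),(-75,95))])
    C=(np.asarray(I["R"])@P.T).T+I["t"];px=(np.asarray(I["K"])@C.T).T;px=px[:,:2]/px[:,2:]
    roi=np.zeros(c.shape[:2],np.uint8);cv2.fillPoly(roi,[px.round().astype(np.int32)],1)
    red=(((h[...,0]<8)|(h[...,0]>172))&(h[...,1]>140)&(h[...,2]>60)&(roi>0)).astype(np.uint8)
    blk=((c.max(2)<60)&(roi>0)).astype(np.uint8)
    for nm,m in(("red",red),("blk",blk)):
        for st,ce in list(zip(*cv2.connectedComponentsWithStats(m)[2:]))[1:]:
            if st[4]>=4:w=cast(I,[ce],117)[0];print(n,nm,st.tolist(),"station",(R2@(w[:2]-O)).round(1))
E
python3 gate.py
```

```text
clock 22.65 pos [516.6  84.4 131.2] toolY,Z [[0.999, 0.038, 0.012], [0.016, -0.122, -0.992]] F [ 8.   0.1 -5.8] gap 15.3
[[-0.1, -18.8, 0.0]] 0.0
wrist red [405, 121, 16, 38, 411] station [-27.2  84.4]
wrist blk [459, 115, 3, 3, 4] station [-7.9 94.5]
wrist blk [534, 115, 5, 2, 5] station [25.1 94.4]
wrist blk [544, 115, 3, 2, 4] station [29.1 94.5]
wrist blk [508, 116, 4, 1, 4] station [13.5 94.4]
wrist blk [443, 123, 4, 15, 16] station [-13.6  88.5]
wrist blk [464, 123, 4, 15, 20] station [-4.5 88.6]
wrist blk [484, 122, 5, 15, 22] station [ 4.5 88.9]
wrist blk [504, 122, 5, 15, 25] station [13.5 88.8]
wrist blk [525, 122, 5, 15, 24] station [22.6 88.8]
wrist blk [545, 122, 6, 15, 25] station [31.7 88.8]
wrist blk [423, 127, 2, 11, 11] station [-22.7  87.8]
wrist blk [437, 162, 21, 30, 470] station [-8.7 67.4]
wrist blk [499, 191, 18, 1, 18] station [21.4 60.1]
top blk [219, 135, 1, 5, 5] station [69.9 74.3]
top blk [223, 138, 1, 5, 5] station [60.5 62.9]
top blk [212, 171, 6, 3, 13] station [-35.2  88.4]
top blk [212, 176, 6, 11, 52] station [-60.6  88.8]
top blk [221, 180, 1, 4, 4] station [-62.6  70.6]
scene red [354, 201, 2, 3, 4] station [-23.7  76.4]
scene blk [355, 208, 3, 2, 4] station [-5.5 62.9]
```

Call:
servo_tool:
  travel:
    - [0,-8,0]
    - [0,-7,0]
    - [0,-6,0]
    - [0,-1.5,0]
  roll: [0,0,0,0]
  hand: [0,0,0,0]

```text
clock: 23.3
eef_pos: [500.3, 83.7, 131.1]
orientation: [0.693, 0.718, -0.034, 0.052]
contact_force: [9.7, -0.5, -6.8]
finger_gap: 15.1
```

```bash
python3 gate.py | grep -v "top blk"; python3 - <<'E'
import pickle,numpy as np
j=pickle.load(open("g.pkl","rb"))[0];c=j["color"].astype(int)
for r in range(118,200,5):
    print(r," ".join("%d,%d,%d"%tuple(c[r,x]//26) for x in range(400,476,3)))
E
```

```text
clock 23.3 pos [500.3  83.7 131.1] toolY,Z [[0.999, 0.038, 0.023], [0.028, -0.12, -0.992]] F [ 9.7 -0.5 -6.8] gap 15.1
[[-0.0, -2.5, 0.1]] 0.0
wrist red [427, 120, 31, 39, 853] station [-30.   84.9]
wrist blk [492, 115, 6, 2, 7] station [-8.6 94.5]
wrist blk [535, 121, 5, 16, 24] station [11.9 89. ]
wrist blk [554, 121, 6, 15, 27] station [20.9 89. ]
wrist blk [415, 123, 2, 9, 9] station [-42.5  90. ]
wrist blk [475, 122, 4, 15, 17] station [-15.3  88.9]
wrist blk [495, 122, 4, 15, 20] station [-6.2 88.8]
wrist blk [515, 122, 5, 14, 20] station [ 2.8 89. ]
wrist blk [414, 133, 1, 4, 4] station [-42.6  86.7]
wrist blk [434, 162, 22, 31, 489] station [-25.3  67.1]
wrist blk [496, 190, 64, 2, 76] station [14.9 60. ]
scene red [354, 201, 2, 2, 4] station [-24.9  77.7]
scene blk [350, 203, 5, 3, 9] station [-23.   66.4]
118 3,3,3 3,3,3 3,3,3 3,3,3 3,3,3 3,3,3 3,3,3 3,3,3 3,3,3 3,3,3 3,3,3 3,2,2 3,3,2 3,2,2 3,3,2 3,3,3 3,3,3 3,3,3 3,3,3 4,4,3 4,4,3 4,4,3 4,4,3 4,4,3 4,4,3 4,4,3
123 7,7,6 7,6,6 7,7,6 7,7,6 6,6,5 2,2,2 6,6,6 6,6,6 7,7,6 7,6,6 3,3,2 2,1,0 2,1,1 2,1,1 2,1,1 3,1,0 4,1,1 4,1,1 5
[... 1746 characters left out ...]
 1,0,1 0,1,1 6,5,5 6,6,5 6,6,5 6,6,5 6,5,5 6,6,5 6,6,5 6,6,5
183 3,3,3 3,3,3 3,3,3 3,3,3 3,3,3 3,3,3 3,3,3 3,3,3 3,3,3 3,3,3 3,3,3 3,3,3 1,1,1 1,1,1 1,1,1 1,1,1 1,1,1 1,1,1 3,3,2 3,3,2 3,3,2 3,3,2 3,3,2 3,3,2 3,3,3 3,3,3
188 5,5,5 5,5,4 5,5,5 5,5,4 5,5,4 5,5,4 5,5,4 5,5,4 5,5,4 5,5,4 5,4,4 4,4,3 0,1,0 1,1,1 1,1,1 1,1,1 1,1,1 3,3,3 5,5,4 5,5,4 5,5,4 5,5,4 5,5,4 5,5,4 5,5,4 5,5,4
193 5,5,4 5,5,4 5,5,4 5,5,4 5,5,4 5,5,4 5,5,4 5,5,5 5,5,4 5,5,4 4,3,3 3,3,3 0,0,0 1,1,1 1,1,1 1,1,1 1,1,1 5,4,4 5,5,4 5,5,4 5,5,4 5,5,4 5,5,4 5,5,4 5,5,4 5,5,4
198 5,4,4 5,5,4 5,5,4 5,5,4 5,5,4 5,5,4 5,5,4 5,5,4 5,5,4 5,5,4 3,3,3 2,2,2 1,1,1 1,1,1 1,1,1 1,1,1 1,1,1 5,5,4 5,4,4 5,5,4 5,5,4 5,4,4 5,4,4 5,5,4 5,5,4 5,5,4
```

```bash
python3 - <<'E'
import pickle;from h import *
O=np.array([604.9,60.7]);a=np.radians(2.5);R2=np.array([[np.cos(a),np.sin(a)],[-np.sin(a),np.cos(a)]])
def edges(im,fn,z,ys,xr):
    # sample station lines y=ys at height z along x; report dark/bright extents
    R,t,K=map(np.asarray,(im["R"],im["t"],im["K"]));out=[]
    for y in ys:
        xs=np.arange(*xr,.25);P=np.c_[(np.c_[xs,np.full(len(xs),y)]@R2)+O,np.full(len(xs),z)]
        p=(K@(R@P.T+t[:,None]));p=(p[:2]/p[2]).astype(np.float32)
        s=np.stack([cv2.remap(im["color"][...,k].copy(),p[0][None],p[1][None],cv2.INTER_LINEAR)[0] for k in range(3)],1).astype(int)
        m=np.where(fn(s))[0];out.append((y,xs[m[0]],xs[m[-1]],len(m)) if len(m) else (y,None))
    return out
red=lambda s:(s[:,0]>105)&(s[:,1]<70)
blk=lambda s:(s.max(1)<45)
w3=pickle.load(open("w3.pkl","rb"));g=pickle.load(open("g.pkl","rb"))[0]
for z in(113,117,121,125):
    print(z,"w3 red",edges(w3,red,z,(80,84),(-45,-5)),"g red",edges(g,red,z,(80,84),(-45,-5)))
for z in(115,117,119):
    print(z,"w3 ptr",edges(w3,blk,z,(66,70),(10,45)),"g ptr",edges(g,blk,z,(66,70),(-45,-5)))
E
```

```text
113 w3 red [(80, np.float64(-28.0), np.float64(-23.75), 18), (84, np.float64(-28.5), np.float64(-23.75), 20)] g red [(80, np.float64(-27.25), np.float64(-22.75), 19), (84, np.float64(-27.25), np.float64(-22.5), 20)]
117 w3 red [(80, np.float64(-29.0), np.float64(-24.75), 18), (84, np.float64(-29.5), np.float64(-25.0), 19)] g red [(80, np.float64(-29.25), np.float64(-24.75), 19), (84, np.float64(-29.25), np.float64(-25.0), 18)]
121 w3 red [(80, np.float64(-29.75), np.float64(-25.75), 17), (84, np.float64(-30.25), np.float64(-26.0), 18)] g red [(80, np.float64(-31.5), np.float64(-27.25), 18), (84, np.float64(-31.25), np.float64(-27.25), 17)]
125 w3 red [(80, np.float64(-30.75), np.float64(-26.75), 17), (84, np.float64(-31.0), np.float64(-26.75), 18)] g red [(80, np.float64(-33.5), np.float64(-29.25), 18), (84, np.float64(-33.5), np.float64(-29.25), 18)]
115 w3 ptr [(66, np.float64(25.5), np.float64(32.0), 27), (70, np.float64(25.5), np.float64(32.25), 28)] g ptr [(66, np.float64(-27.5), np.float64(-20.75), 28), (70, np.float64(-27.5), np.float64(-20.75), 28)]
117 w3 ptr [(66, np.float64(24.5), np.float64(31.0), 27), (70, np.float64(24.5), np.float64(31.25), 28)] g ptr [(66, np.float64(-28.75), np.float64(-22.0), 28), (70, np.float64(-28.5), np.float64(-22.0), 27)]
119 w3 ptr [(66, np.float64(23.5), np.float64(30.0), 27), (70, np.float64(23.5), np.float64(30.0), 27)] g ptr [(66, np.float64(-29.75), np.float64(-23.25), 27), (70, np.float64(-29.75), np.float64(-23.0), 28)]
```

Triangulation puts the red mark's top at z ≈ 117 and station x ≈ -27. The pointer has moved 53.1 mm, which matches the TCP travel. About 2.4 mm remains, to a gate value of ≈ 55.5.

Call:
servo_tool:
  travel:
    - [0,-3,0]
    - [0,-2.5,0]
    - [0,-1.8,0]
    - [0,-1.5,0]
  roll: [0,0,0,0]
  hand: [0,0,0,0]

```text
clock: 23.95
eef_pos: [497.7, 83.6, 131.1]
orientation: [0.693, 0.718, -0.03, 0.055]
contact_force: [10.4, 1.0, -5.5]
finger_gap: 15.4
```

```bash
python3 gate.py | egrep "pos|wrist red|434|\[43|\[44"; python3 plan2.py 497.5 83.5 131 0 1
```

```text
clock 23.95 pos [497.7  83.6 131.1] toolY,Z [[0.999, 0.037, 0.033], [0.038, -0.118, -0.992]] F [10.4  1.  -5.5] gap 15.4
wrist red [431, 120, 31, 39, 867] station [-30.3  84.8]
wrist blk [433, 161, 21, 31, 477] station [-28.1  67.2]
clock 24.1 pos [497.6  83.6 131.1] toolY,Z [[0.999, 0.037, 0.033], [0.037, -0.118, -0.992]] F [10.6  0.8 -5. ] gap 15.3
[[-0.1, -0.1, 0.1]] 0.0
```

```bash
python3 - <<'E'
import pickle,numpy as np
from plant import robot,status,get_image
a=pickle.load(open("st.pkl","rb"))[0]["color"].astype(int);S=get_image("scene")["color"].astype(int)
print("panel roi diff",np.abs(a-S)[235:290,270:305].mean().round(2))
b=pickle.load(open("img0.pkl","rb"))["scene"]["color"].astype(int)
for n,(x,y,w,h) in dict(driver=(222,292,50,75),cork=(158,315,52,50),tape=(88,278,46,40),big=(208,200,48,48),dowels=(362,142,56,42),muffs=(395,150,70,55),small=(152,252,36,24)).items():
    print(n,np.abs(b-S)[y:y+h,x:x+w].mean().round(2),end=" ")
s=status.get_state();print(s["clock"],s["eef_pos"],s["contact_force"])
robot.job_done()
E
```

```text
panel roi diff 9.42
driver 8.15 cork 7.57 tape 5.93 big 6.87 dowels 11.08 muffs 5.93 small 6.91 24.15 [497.62073369  83.62007255 131.12875147] [10.59784184  1.55207866 -4.58249967]
the job is handed in; nothing more can be done
```

I took the drawer front off its block and stood it on a short end on the green pad. I then let go of it, pulled the dust gate to about the red mark, and handed the job in at 24.2 s, still gripping the handle. No verdict was reported.

To stand the panel up I turned it in the jaws, first over the station's top edge, then by pushing its lower end against the station's grille side. One push slid over the top, so I backed off and repeated it lower. The panel also slipped about 10 mm in the grip.

**Last checks**
- **Panel:** the last picture showed it free-standing inside the pad. A line fit in the wrist view put it about 3.5° off square to the pad. A rougher reading from a blurry scene crop gave about 12°, so the two disagree; I trusted the wrist fit.
- **Gate:** it was pulled to about 56 mm, and I put the mark at 55–56 mm. The edges of pointer and mark lined up to within about 1 mm. It stayed steady for 0.2 s against a spring force of about 10 N.
- **Bystanders:** I felt no contact with any of them. The final image comparison was inconclusive: every area differed by 6–11 grey levels, which changed arm shadows could explain, and the glue bottle was not included. The panel's own area also differed, by 9.4 levels, and I had no pictures left to look again.
- **Tool tilt:** the contacts left the tool tilted about 7°, and I did not correct it.

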